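# Cover the gear pocket, then hold a spread circlip at its axle groove

### The arm

A 6-joint arm with a two-finger parallel gripper is mounted at the origin on the work surface; the furniture and walls round the work are solid. World frame = base frame: x ahead of the robot, y to its left, z up, the work surface at z = 0. Lengths are in m, angles in degrees, forces in N, time in s.
With the tool pointing down it reaches from about 0.4 to 0.825 m from the base axis. Payload 7 kg.
Tool frame: the origin (TCP) lies at the very end of the fingers, on their centre line; the grasp point (between the pads) lies 19 mm behind it (ctrl.tcp_to_grasp is the distance from the TCP to the grasp point, in m); z points along the fingers, x is the direction in which the jaws open and shut, and the axes are right-handed (so a half turn about z gives the same grasp; the last joint's range is limited). The gripper opens to 88 mm and grips with 3 to 60 N. Pads are 19 mm wide; open, the fingers measure 130 mm over their backs; the gripper's body (78 mm by 193 mm) begins 47 mm behind the grasp point.
Start: joints at [82.913, 20.546, 0.682, 0, -70.136, -16.507], TCP at [0.27, 0.619, 0.227] pointing down, gripper open.
Joint ranges: [-176.03, 176.03], [-82.01, 121.73], [-58.28, 71.71], [-173.87, 95.51], [-174.79, -0.11], [-173.66, 173.66]. Speed limits (degrees/s): [136.94, 136.94, 172.46, 180, 180, 180].

### API

Orientations are given as [roll, pitch, yaw] about the fixed x, y, z axes, in that order (R = Rz(yaw) Ry(pitch) Rx(roll)).
In Python, from plant import sensors, vision, ticket, ctrl gives the robot as it stands. The module is installed in compiled form; this text tells all that it offers.
- The arm moves only by the tool drive_tool, never from a script. Its argument "moves" is a list of rows, each a list of 6 numbers: the shift along the tool's x, y, z in units of 0.15 m (1.0 is 0.15 m), then the turn, a rotation vector about the tool's x, y, z in units of 60 degrees (1.0 is 60 degrees). In form: [[dx, dy, dz, rx, ry, rz], ...]. A call has 1 to 8 rows; each row is the pose to reach, as a shift and turn from the pose measured when the call began, along the tool's axes at that moment; what a row does not reach only later rows make up. A row lasts 1/10 s, in which the tool goes at most 50 mm and 8.59 degrees, less where a joint would pass 70% of its speed; a pose out of reach is approached as far as the arm can. A call with a number of a shift or a turn outside -1 to 1 is refused whole. A call with a gripper value outside its range is refused whole. "fingers" is the opening, from -1 (shut) to 1 (fully open), set as the call begins (left out, the last holds). The fingers move at their own pace and stop on an object; the grip force is fixed at half the most. Time passes only in rows, so rows that repeat a pose let the fingers close. It gives the time, the measured TCP pose, the force and the opening at its end, in the units of the state.
- sensors.get_obs(): the state, without advancing time (a new reading comes with each control period).
- vision.snapshot(name): name is "scene" or "top" or "wrist"; returns a dict with "pixels" (480x640x3 uint8, red, green, blue), "fx", "fy", "cx", "cy" (pixels), "R" (3x3) and "t" (3): a world point X has camera coordinates R X + t. Camera axes: x right, y down, z forward; pixel columns grow to the right and rows downward; lengths in m; the calibration is good to about 2 mm. A picture is of the moment at which its call begins. There is no depth.
- ticket.close_job(): hands the job in, once; it reports no verdict.
The state is a dict: "clock": time; "joint_pos": joint angles; "qvel": joint speeds; "tau": joint torques, N m; "tool_pos": TCP position; "orientation": TCP orientation; "force": force on the tool from outside, world axes, zero at the start; "moment": the same for the moment, N m; "opening": finger opening in m.
Only numpy, scipy, OpenCV 4.12 (cv2) and the standard library are available. Lean on these libraries where they do the work, as an engineer would, in place of code of your own. Each camera call takes 0.05 s, during which the arm holds its last target.

### The job

First slide the housing's flat cover fully shut over the gear pocket. Then squeeze the circlip pliers' handles to spread the clip on their tips, lift them off their stand and pass the clip down over the axle stub until it is level with the groove. Finish there holding: keep squeezing, the clip spread, level and centred round the groove, hanging free of the stub; leave the loose nut, bolt and steel plate where they lie.

Things in the scene. Friction and masses are not known exactly. Their poses are not given: they have to be found in the camera images.
- cover (a joint): flat aluminium cover (66 x 72 x 4 mm) in rails on top of the housing: distance in m from fully shut, 0 = shut over the pocket against an end stop, up to 0.066 = pocket open. Growing values move it along the housing's -y, away from the axle stub. It stays where it is left; friction about 1.2 N.
- knob (a point): on the axis of the cover's upright round black knob, 16 mm diameter; the point is 64 mm above the table, 8 mm below the knob's top and 20 mm above the cover's top face. Moves with the cover. Axes as housing.
- groove (a point): centre of the groove in the upright steel axle stub on the housing, on the stub's axis, 70 mm above the table. Stub 30 mm in diameter, chamfered top 85 mm above the table; groove 9 mm wide, 25 mm in diameter; flange round the stub's foot 46 mm above the table. Axes as housing.
- clip (a point): centre of the C-shaped steel clip on the down-turned tips of the pliers, half-way through its 4 mm thickness. Spread, it is a circle of 35 mm inner, 45 mm outer diameter; relaxed, too small to pass the stub. 77.6 mm ahead of the pivot, 20 mm below the pliers' underside; its gap faces the handles. It cannot come off. Axes as pliers.
- handles (a point): grip point of the pliers: midway between the two handles, half-way up (14 mm high, black sleeves 78 mm long, centred here). 142.6 mm behind the clip's centre along the pliers' x and 27 mm above it; 37 mm above the table at the start. Squeeze along y: outer width here about 51 mm relaxed, 32 mm at the firm stop (outer faces then parallel).
- lever_left (a joint): angle in rad by which the handles are squeezed: 0 = relaxed, 0.143 = at the stop, clip fully spread. A spring opens them; the stop takes about 5 N on each handle at handles.
- nut: loose dark hexagon nut, 35 x 39 x 19 mm, a bystander lying on the table; origin at the centre of its underside
- bolt: loose bolt, 22 x 68 x 19 mm, a bystander lying on the table; origin at the centre of its underside
- coupon: loose flat steel plate, 120 x 60 x 6 mm, a bystander lying on the table; origin at the centre of its underside
- pliers: pliers with clip, about 0.13 kg; origin at the pivot on the flat underside; x from handles to clip, z up. At the start level on a fixed wooden stand (62 x 46 x 30 mm high) with a 12 mm stem under the pivot in a hole of the stand: squeeze there, then lift straight up over 15 mm. The pivot is 65 mm ahead of handles.
- housing: grey housing, fixed, 100 mm along its x, 250 mm along y, 40 mm high; origin at the centre of its underside, z up. The stub stands 80 mm from the origin along +y, the pocket's centre (and the knob, when shut) 20 mm along -y, so the shut knob is 100 mm from the stub's axis.

How it is judged (in metres and radians):
On the way, in this order (a step that is already met when the one before it is completed fails the run):
1. the cover is fully shut while the pliers still lie on their stand (value of joint cover below 0.004 m and distance of pliers from where it was at the start of the episode below 0.01 m), for 0.2 s.
2. the pliers are squeezed and lifted off the stand, the clip spread, the cover shut (value of joint cover below 0.004 m and value of joint lever_left above 0.12 rad and height (world z) of clip above 0.03 m), for 0.2 s.
At the end, for the whole second after the job is handed in: Cover shut within 4 mm; pliers held still in the gripper, squeezed over 0.12 rad; clip centre within 4 mm of the stub's axis and 3.5 mm of the groove's height, level within 0.12 rad, pressing on stub and housing with under 3 N; nut, bolt and plate moved under 30 mm (value of joint cover below 0.004 m and value of joint lever_left above 0.12 rad and horizontal distance between clip and groove below 0.004 m and z of clip in the frame of housing between 0.0665 and 0.0735 m and angle between clip's own z axis and vertical below 0.12 rad and contact force between pliers and the fingers above 2 N and contact force between pliers and housing below 3 N and linear speed of pliers below 0.02 m/s and distance of each of nut, bolt, coupon from where it was at the start of the episode below 0.03 m); the arm keeps its last pose, push and grip.
It fails at once if a bystander is pushed away by over 30 mm (distance of any of nut, bolt, coupon from where it was at the start of the episode above 0.03 m).
It also fails if it takes over 48 s, if anything falls off the work surface, if the arm or the gripper's body presses on something with over 40 N, if the wrist force passes 120 N, or if a joint passes its speed limit or range.

## Working session

There is one attempt and no reset: what is moved stays moved. The work goes in short steps, Python scripts to look and compute and a tool call to move; the robot and the scene stay as the last step left them, time stands still between calls to the robot, and variables do not carry over. Pictures are saved under pics/ and viewed, and the job is handed in when it is done.

Besides the shell and the picture viewer there is one more tool, called after "Call:" as name([rows], argument=value, ...), one row to a line, values as JSON. drive_tool: Moves the arm, as the interface text tells. Shifts and turns lie within -1 to 1; 1 stands for 0.15 m of shift or 60 degrees of turn. Its arguments: {"type":"object","properties":{"moves":{"type":"array"},"fingers":{"type":"number"}},"required":["moves"]}

```bash
mkdir -p pics; cat > h.py <<'E'
import numpy as np, cv2
from plant import sensors, vision, ticket, ctrl
def snap(name,fn):
    s=vision.snapshot(name); cv2.imwrite('pics/'+fn+'.png',s['pixels'][:,:,::-1]); np.savez('pics/'+fn+'.npz',**{k:np.array(s[k]) for k in s}); return s
def load(fn): return np.load('pics/'+fn+'.npz')
def back(s,u,v,z):
    R,t=s['R'],s['t']; c=-R.T@t; d=R.T@np.array([(u-s['cx'])/s['fx'],(v-s['cy'])/s['fy'],1.]); return c+d*(z-c[2])/d[2]
def proj(s,X):
    p=s['R']@np.array(X)+s['t']; return s['fx']*p[0]/p[2]+s['cx'], s['fy']*p[1]/p[2]+s['cy']
def crop(fn,u0,v0,u1,v1,k,out):
    im=cv2.imread('pics/'+fn+'.png')[v0:v1,u0:u1]; cv2.imwrite('pics/'+out+'.png',cv2.resize(im,None,fx=k,fy=k,interpolation=cv2.INTER_CUBIC))
E
python3 - <<'E'
from h import *
print(sensors.get_obs(), ctrl.tcp_to_grasp)
for n in ("scene","top","wrist"):
    s=snap(n,n+'0'); print(n,s['fx'],-s['R'].T@s['t'], s['R'].round(3).tolist())
E
```

```text
{'clock': 0.0, 'joint_pos': array([ 8.29131157e+01,  2.05912790e+01,  6.34286858e-01, -1.83451776e-02,
       -7.01354103e+01, -1.65045737e+01]), 'qvel': array([ 0.02673899, -0.01189751, -0.01805125,  0.16273151, -0.01735692,
        0.06242659]), 'tau': array([ 1.03595576e-03, -5.82718062e+01,  2.93056369e+01,  6.99696064e+00,
        6.87127031e-03, -1.67577477e-04]), 'tool_pos': array([0.27000936, 0.61812209, 0.22563393]), 'orientation': array([-1.79990282e+02, -9.34947688e-02, -1.13597713e+02]), 'force': array([-0.05305765, -0.04351399, -0.5077937 ]), 'moment': array([ 0.00524264,  0.03032481, -0.03246634]), 'opening': 0.08787822830076063} 0.0188
scene 477.2012707361845 [0.06829064 0.54986168 0.55237683] [[-0.734, -0.679, 0.0], [-0.35, 0.378, -0.857], [0.582, -0.629, -0.516]]
top 567.4021009650364 [ 0.34646763 -0.00309956  1.09053177] [[-0.034, -0.999, -0.003], [-0.977, 0.034, -0.211], [0.211, -0.004, -0.978]]
wrist 383.10200562493867 [0.3442109  0.58670206 0.38383328] [[-0.401, -0.916, 0.002], [-0.875, 0.383, 0.297], [-0.273, 0.118, -0.955]]
```

View pics/scene0.png

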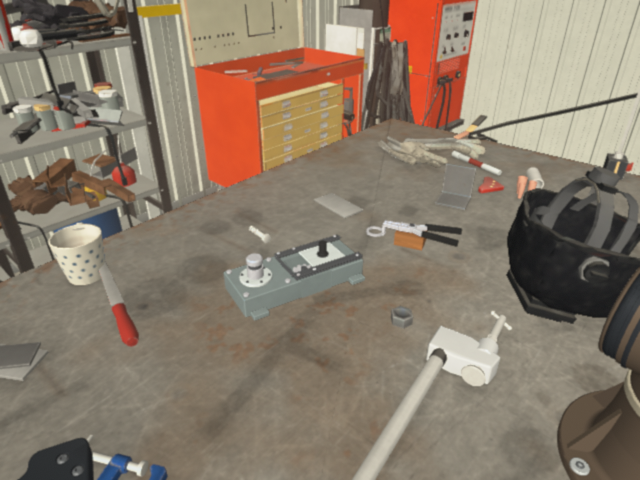

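View pics/top0.png

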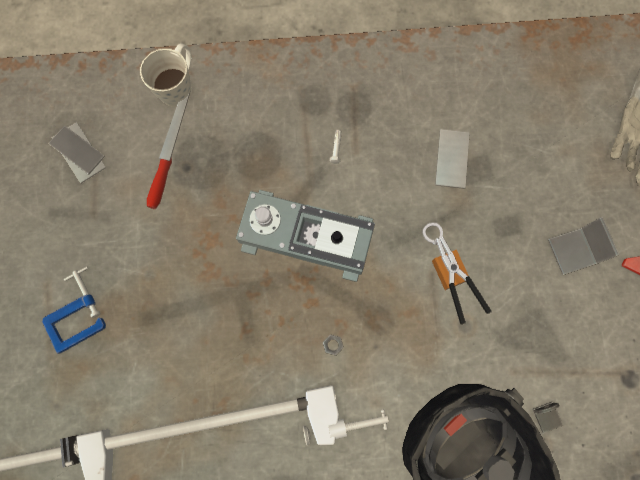

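View pics/wrist0.png

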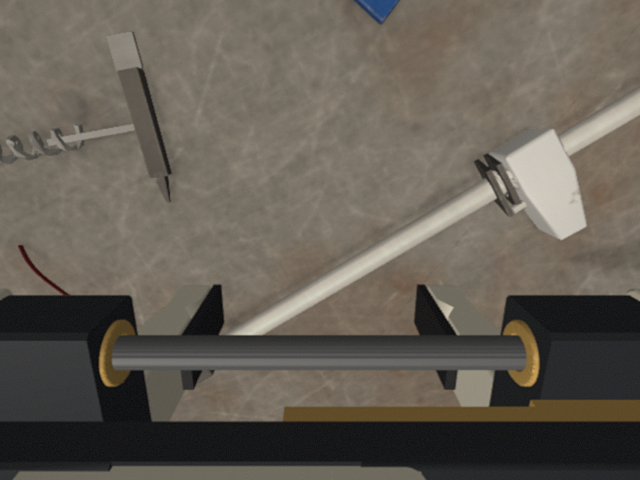

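The scene and top views both show the parts. In the top view the stub is near (264,214), the knob near (337,238), the pliers' clip near (432,232) and the handles near (470,300). The robot base is at the bottom. Next I enlarge these areas.

```bash
python3 - <<'E'
from h import *
crop('top0',230,180,390,290,5,'t_h'); crop('top0',410,210,510,330,5,'t_p'); crop('scene0',215,210,375,320,5,'s_h'); crop('scene0',360,210,470,260,7,'s_p')
E
```

```text
(no output)
```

View pics/t_h.png

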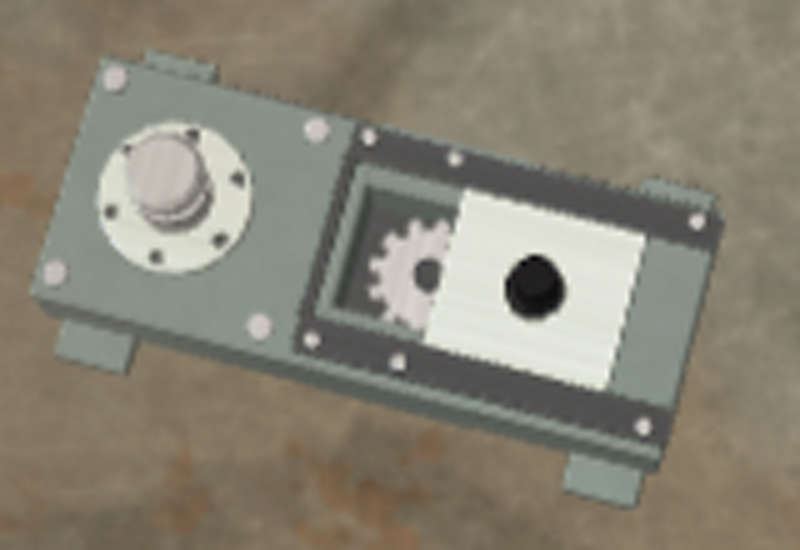

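View pics/t_p.png

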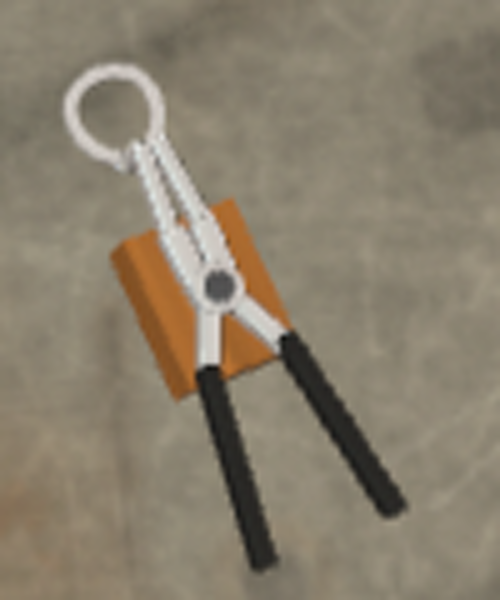

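View pics/s_h.png

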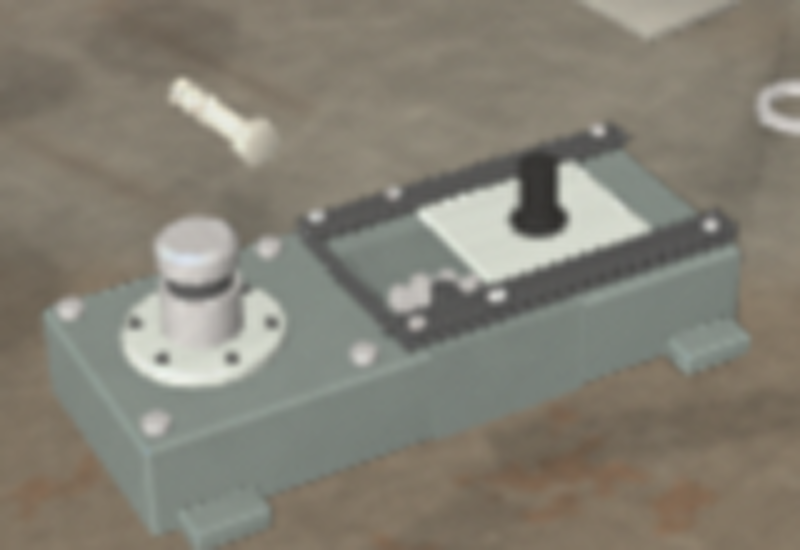

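View pics/s_p.png

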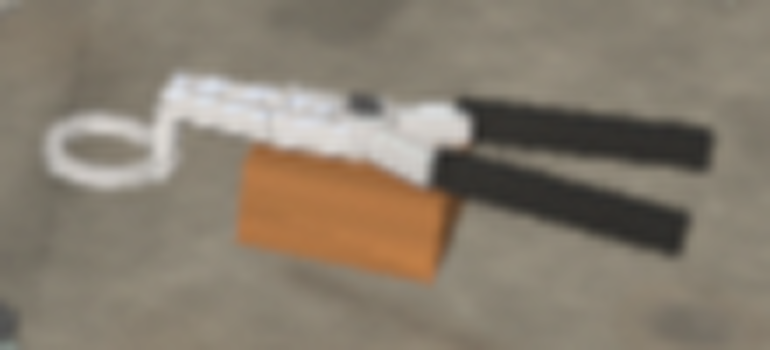

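```bash
python3 - <<'E'
from h import *
T=load('top0');S=load('scene0')
def t(u,v,z): return back(T,230+u/5-.4,180+v/5-.4,z)
def tp(u,v,z): return back(T,410+u/5-.4,210+v/5-.4,z)
def sh(u,v,z): return back(S,215+u/5-.4,210+v/5-.4,z)
def sp(u,v,z): return back(S,360+u/7-.43,210+v/7-.43,z)
C=[t(103,60,.04),t(722,218,.04),t(657,458,.04),t(32,292,.04)]
for c in C: print(c.round(4))
print([np.linalg.norm(C[i]-C[(i+1)%4]).round(4) for i in range(4)])
print('ctr',np.mean(C,0).round(4))
d=(C[0]+C[3]-C[1]-C[2])[:2]; d/=np.linalg.norm(d); print('y dir',d, np.degrees(np.arctan2(d[1],d[0]))-90)
print('stub pred from corners',np.mean(C,0)[:2]+.08*d)
print('flange',t(174,197,.046),'top',t(164,167,.085))
print('knob top',t(533,283,.072), 'scene stub top',sh(195,240,.085),'groove', 'knob', sh(539,160,.072))
print('clip',tp(115,112,.012),sp(110,150,.012),'pivot',tp(218,286,.048),sp(365,104,.046))
print('handles L',tp(208,372,.044),tp(262,565,.044),'R',tp(285,340,.044),tp(393,510,.044))
E
```

```text
[0.6882 0.1338 0.04  ]
[ 0.6167 -0.1023  0.04  ]
[ 0.5247 -0.0731  0.04  ]
[0.597  0.1614 0.04  ]
[np.float64(0.2467), np.float64(0.0966), np.float64(0.2453), np.float64(0.0954)]
ctr [0.6067 0.03   0.04  ]
y dir [0.29213665 0.95637659] -16.985917252018154
stub pred from corners [0.63003539 0.10646361]
flange [0.63078812 0.10634004 0.046     ] top [0.63170468 0.10579324 0.085     ]
knob top [ 0.58624186 -0.02835757  0.072     ] scene stub top [0.63160919 0.10782248 0.085     ] groove knob [ 0.59272405 -0.03100218  0.072     ]
clip [ 0.60217622 -0.21848407  0.012     ] [ 0.60168234 -0.21793935  0.012     ] pivot [ 0.52566003 -0.24470388  0.048     ] [ 0.52745026 -0.24557809  0.046     ]
handles L [ 0.49407048 -0.23925746  0.044     ] [ 0.42215351 -0.25323897  0.044     ] R [ 0.50507901 -0.26890312  0.044     ] [ 0.44056751 -0.30310594  0.044     ]
```

```bash
cat >> h.py <<'E'
from scipy.spatial.transform import Rotation as Ro
def plan(p,yaw,o=None):
    o=o or sensors.get_obs(); R=Ro.from_euler('xyz',o['orientation'],degrees=True)
    d=R.inv().apply(np.array(p)-o['tool_pos'])/.15
    rv=(R.inv()*Ro.from_euler('xyz',[180,0,yaw],degrees=True)).as_rotvec()*180/np.pi/60
    print('clock',o['clock'],'pos',o['tool_pos'].round(4),'ori',o['orientation'].round(2),'f',o['force'].round(2),'op',round(o['opening'],4)); print('units',d.round(3),rv.round(3))
E
python3 - <<'E'
from h import *
plan([.58,-.063,.2],163)
T=load('top0')
for z in(.1,.2,.25):print(back(T,480,385,z),back(T,410,430,z))
E
```

```text
clock 0.15 pos [0.27   0.6182 0.2258] ori [-1.7999e+02 -7.0000e-02 -1.1360e+02] f [0.74 0.05 0.38] op 0.0878
units [ 3.334 -3.712  0.177] [-1.00e-03 -1.00e-03  1.39e+00]
[ 0.31205933 -0.26138018  0.1       ] [ 0.24323992 -0.13798976  0.1       ]
[ 0.31553305 -0.23530523  0.2       ] [ 0.25366136 -0.1243718   0.2       ]
[ 0.31726991 -0.22226776  0.25      ] [ 0.25887209 -0.11756282  0.25      ]
```

Call:
drive_tool([
  [0.9,-1,0,0,0,0],
  [0.9,-1,0,0,0,0],
  [0.9,-1,0,0,0,0],
  [0.9,-1,0,0,0,0],
  [0.9,-1,0,0,0,0],
], fingers=-1)

```text
clock: 0.65
tool_pos: [0.3546, 0.4298, 0.2264]
orientation: [180.0, -0.1, -113.8]
force: [1.0, 0.5, 0.6]
opening: 0.0533
```

Call:
drive_tool([
  [0.9,-1,0,0,0,0],
  [0.9,-1,0,0,0,0],
  [0.9,-1,0,0,0,0],
  [0.9,-1,0,0,0,0],
  [0.9,-1,0,0,0,0],
])

```text
clock: 1.15
tool_pos: [0.4382, 0.2419, 0.2267]
orientation: [180.0, -0.1, -114.0]
force: [0.4, 1.4, -0.6]
opening: 0.0133
```

Call:
drive_tool([
  [0.9,-1,0,0,0,0],
  [0.9,-1,0,0,0,0],
  [0.9,-1,0,0,0,0],
  [0.9,-1,0,0,0,0],
  [0.9,-1,0,0,0,0],
])

```text
clock: 1.65
tool_pos: [0.5215, 0.0538, 0.2267]
orientation: [180.0, -0.2, -114.2]
force: [-0.6, 0.9, 0.9]
opening: 0.0004
```

```bash
python3 -c "
from h import *
plan([.5796,-.063,.17],163)"
```

```text
clock 1.65 pos [0.5215 0.0538 0.2267] ori [ 179.98   -0.2  -114.22] f [-0.57  0.86  0.93] op 0.0004
units [ 0.55  -0.673  0.38 ] [-0.002 -0.003  1.38 ]
```

Call:
drive_tool([
  [0.55,-0.67,0.2,0,0,0.7],
  [0.55,-0.67,0.2,0,0,0.7],
  [0.55,-0.67,0.2,0,0,0.7],
  [0.55,-0.67,0.2,0,0,0.7],
  [0.55,-0.67,0.2,0,0,0.7],
  [0.55,-0.67,0.2,0,0,0.7],
  [0.55,-0.67,0.2,0,0,0.7],
])

```text
clock: 2.35
tool_pos: [0.5793, -0.0622, 0.1968]
orientation: [-179.9, -0.2, -156.0]
force: [-0.3, -0.3, -0.0]
opening: 0.0004
```

Call:
drive_tool([
  [0,0,0.1,0,0,0.68],
  [0,0,0.1,0,0,0.68],
  [0,0,0.1,0,0,0.68],
  [0,0,0.1,0,0,0.68],
  [0,0,0.1,0,0,0.68],
  [0,0,0.1,0,0,0.68],
])

```text
clock: 2.95
tool_pos: [0.5793, -0.0616, 0.182]
orientation: [-179.8, -0.0, 163.4]
force: [-0.1, -0.8, 0.5]
opening: 0.0004
```

```bash
python3 -c "
from h import *
plan([.5796,-.063,.055],163)
snap('wrist','w1');snap('top','top1')
crop('top1',230,150,390,270,5,'t1c')"
```

```text
clock 2.95 pos [ 0.5793 -0.0616  0.182 ] ori [-1.7982e+02 -4.0000e-02  1.6338e+02] f [-0.14 -0.76  0.51] op 0.0004
units [-0.005 -0.006  0.847] [-0.003 -0.001  0.006]
```

View pics/w1.png

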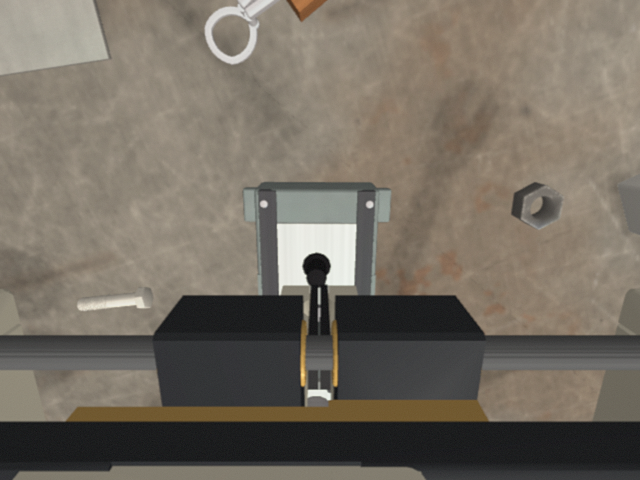

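View pics/top1.png

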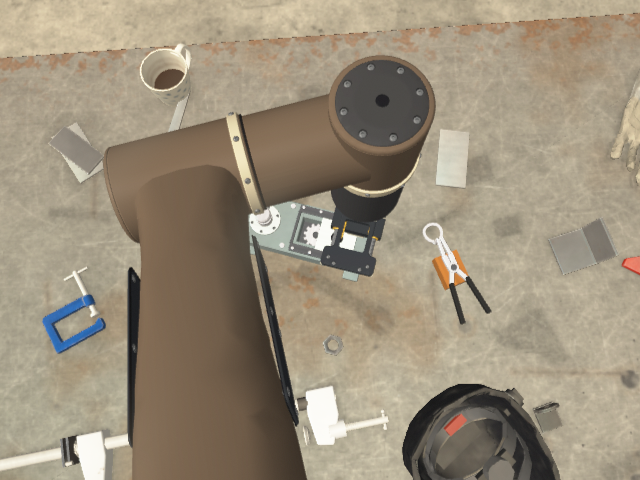

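```bash
python3 -c "
from h import *
W=load('w1')
print(-W['R'].T@W['t'], proj(W,[.5793,-.0616,.182]),proj(W,[.59,-.029,.072]))
crop('w1',220,170,420,310,4,'w1c')
print(back(W,317,262,.072),back(W,264,204,.045),back(W,370,204,.045))"
```

```text
[ 0.55642956 -0.13792707  0.34036951] (np.float64(318.4108055196695), np.float64(302.07123137248163)) (np.float64(317.2474045219404), np.float64(276.88808692113446))
[ 0.58671978 -0.04057798  0.072     ] [ 0.61567328 -0.08929793  0.045     ] [ 0.53588145 -0.06545005  0.045     ]
```

View pics/w1c.png

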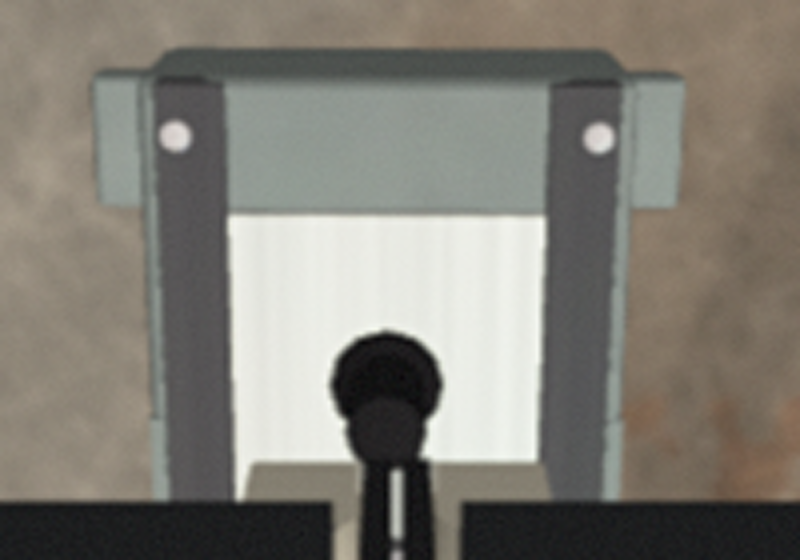

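The wrist crop shows the knob top at about full-image (316.5,277.5). My estimate of (0.590,-0.029) projects to (317,277), so it agrees. I descend behind the knob.

Call:
drive_tool([
  [0,-0.01,0.3,0,0,0],
  [0,-0.01,0.6,0,0,0],
  [0,-0.01,0.84,0,0,0],
  [0,-0.01,0.84,0,0,0],
  [0,-0.01,0.84,0,0,0],
])

```text
clock: 3.55
tool_pos: [0.579, -0.0636, 0.0565]
orientation: [-179.8, -0.1, 163.7]
force: [-0.3, 0.2, 0.4]
opening: 0.0002
```

```bash
python3 -c "
from h import *
plan([.597,-.006,.056],163)"
```

```text
clock 3.55 pos [ 0.579  -0.0636  0.0565] ori [-1.7976e+02 -7.0000e-02  1.6375e+02] f [-0.26  0.18  0.44] op 0.0002
units [-0.008  0.402  0.002] [-0.004 -0.001  0.012]
```

Call:
drive_tool([
  [0,0.08,0,0,0,-0.01],
  [0,0.13,0,0,0,-0.01],
  [0,0.18,0,0,0,-0.01],
  [0,0.23,0,0,0,-0.01],
  [0,0.28,0,0,0,-0.01],
  [0,0.32,0,0,0,-0.01],
  [0,0.36,0,0,0,-0.01],
  [0,0.36,0,0,0,-0.01],
])

```text
clock: 4.35
tool_pos: [0.594, -0.0109, 0.056]
orientation: [-179.8, -0.1, 164.4]
force: [-0.6, 0.2, -0.6]
opening: 0.0004
```

```bash
python3 -c "
from h import *
plan([.597,-.006,.056],163)
snap('wrist','w2');snap('scene','s2')
crop('w2',220,170,420,310,4,'w2c');crop('s2',215,190,375,310,5,'s2c')"
```

```text
clock 4.35 pos [ 0.594  -0.0109  0.056 ] ori [-1.7976e+02 -1.1000e-01  1.6438e+02] f [-0.63  0.22 -0.59] op 0.0004
units [-0.01   0.037 -0.   ] [-0.004 -0.002  0.023]
```

View pics/s2c.png

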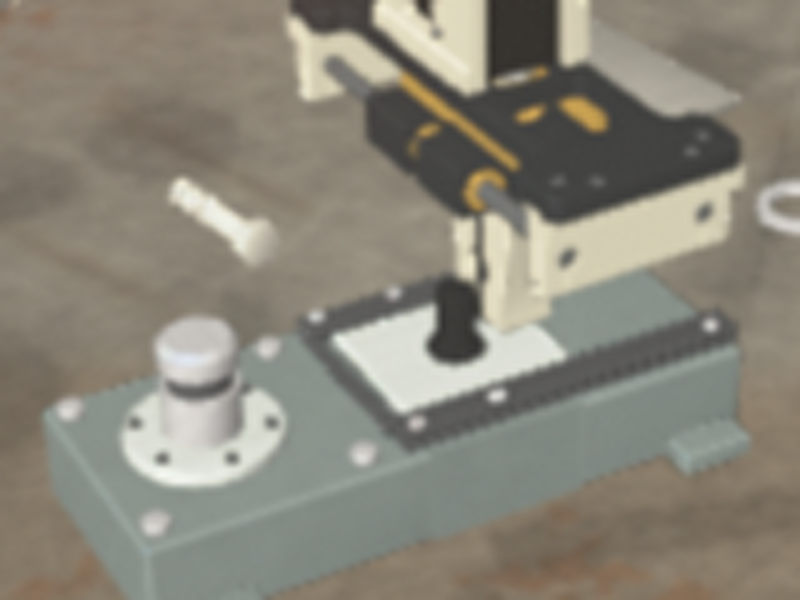

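View pics/w2.png

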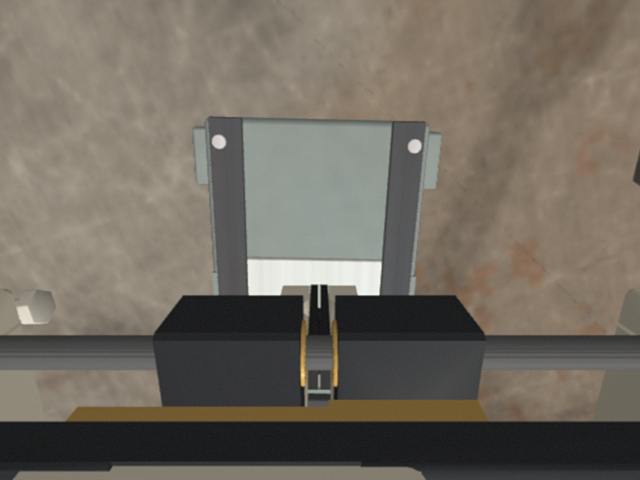

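The cover is almost shut: the scene crop shows it a few mm from the front cross-rail. I keep pushing in small steps and watch for the stop force.

Call:
drive_tool([
  [0,0.02,0,0,0,-0.02],
  [0,0.03,0,0,0,-0.02],
  [0,0.03,0,0,0,-0.02],
])

```text
clock: 4.75
tool_pos: [0.5946, -0.0072, 0.0556]
orientation: [-179.7, -0.2, 165.6]
force: [-1.3, 0.7, -0.5]
opening: 0.0007
```

Call:
drive_tool([
  [0,0.015,0,0,0,0],
  [0,0.02,0,0,0,0],
  [0,0.02,0,0,0,0],
])

```text
clock: 5.05
tool_pos: [0.5951, -0.0052, 0.0556]
orientation: [-179.7, -0.2, 165.5]
force: [-0.1, -6.5, 1.2]
opening: 0.0001
```

The force is now -6.5 N against about 1.2 N of friction, so the cover is at its stop. I back off, lift and check.

Call:
drive_tool([
  [0,-0.1,0,0,0,0],
  [0,-0.15,-0.1,0,0,0],
  [0,-0.2,-0.4,0,0,0],
  [0,-0.3,-0.7,0,0,0],
  [0,-0.4,-0.9,0,0,0],
  [0,-0.5,-0.9,0,0,0],
], fingers=1)

```text
clock: 5.65
tool_pos: [0.5793, -0.0781, 0.1963]
orientation: [-179.8, 0.3, 165.6]
force: [2.0, -0.4, -0.2]
opening: 0.0431
```

```bash
python3 -c "
from h import *
plan([.4665,-.2659,.19],109.4)
snap('scene','s3')
crop('s3',215,190,375,310,5,'s3c')"
```

```text
clock 5.65 pos [ 0.5793 -0.0781  0.1963] ori [-179.83    0.28  165.58] f [ 1.97 -0.43 -0.24] op 0.0431
units [ 0.416 -1.4    0.044] [-0.     0.006  0.936]
```

View pics/s3c.png

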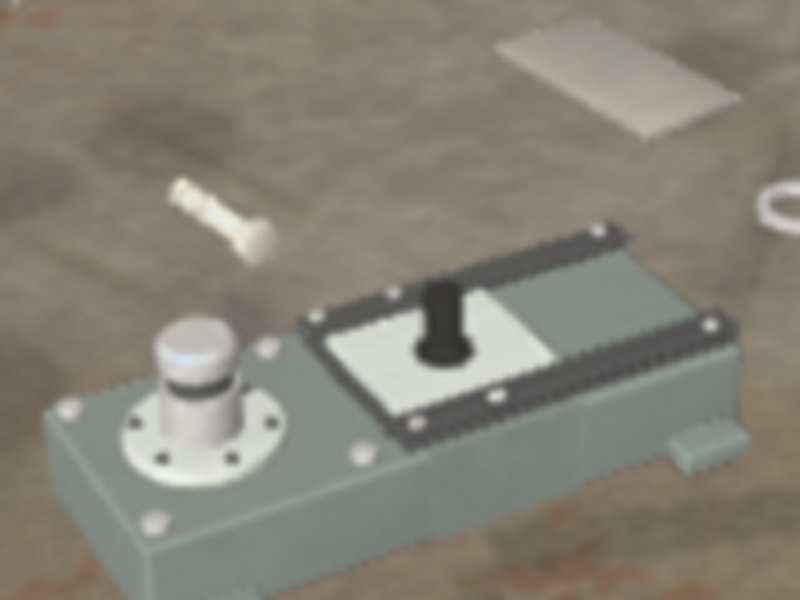

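The cover now touches the front cross-rail, so it is shut. Next I move to the handles.

Call:
drive_tool([
  [0.2,-0.7,0.04,0,0,0.45],
  [0.2,-0.7,0.04,0,0,0.45],
  [0.2,-0.7,0.04,0,0,0.45],
  [0.2,-0.7,0.04,0,0,0.45],
  [0.2,-0.7,0.04,0,0,0.45],
])

```text
clock: 6.2
tool_pos: [0.5215, -0.1739, 0.1875]
orientation: [-179.8, 0.1, 138.6]
force: [0.6, -0.7, -0.9]
opening: 0.085
```

```bash
python3 -c "
from h import *
plan([.4665,-.2659,.19],109.4)"
```

```text
clock 6.2 pos [ 0.5215 -0.1739  0.1875] ori [-1.7981e+02  1.1000e-01  1.3857e+02] f [ 0.62 -0.74 -0.95] op 0.085
units [-0.131 -0.702 -0.014] [-0.003  0.003  0.486]
```

Call:
drive_tool([
  [-0.13,-0.7,0,0,0,0.49],
  [-0.13,-0.7,0,0,0,0.49],
  [-0.13,-0.7,0,0,0,0.49],
  [-0.13,-0.7,0,0,0,0.49],
  [-0.13,-0.7,0,0,0,0.49],
  [-0.13,-0.7,0,0,0,0.49],
])

```text
clock: 6.8
tool_pos: [0.4672, -0.2649, 0.1876]
orientation: [-179.9, 0.2, 109.5]
force: [-0.2, 0.2, 0.3]
opening: 0.0874
```

```bash
python3 -c "
from h import *
plan([.4665,-.2659,.019],109.4)
W=snap('wrist','w4');snap('scene','s4')
for X in ([.602,-.2183,.01],[.526,-.245,.048],[.4665,-.2659,.037]):print(proj(W,X))"
```

```text
clock 6.8 pos [ 0.4672 -0.2649  0.1876] ori [-1.7988e+02  1.7000e-01  1.0945e+02] f [-0.21  0.25  0.29] op 0.0874
units [-0.002 -0.004  1.124] [-0.002  0.003  0.001]
(np.float64(317.78513305218047), np.float64(349.98337381781056))
(np.float64(317.59754834333194), np.float64(293.63470810299157))
(np.float64(317.7183250760072), np.float64(218.69636357922823))
```

View pics/w4.png

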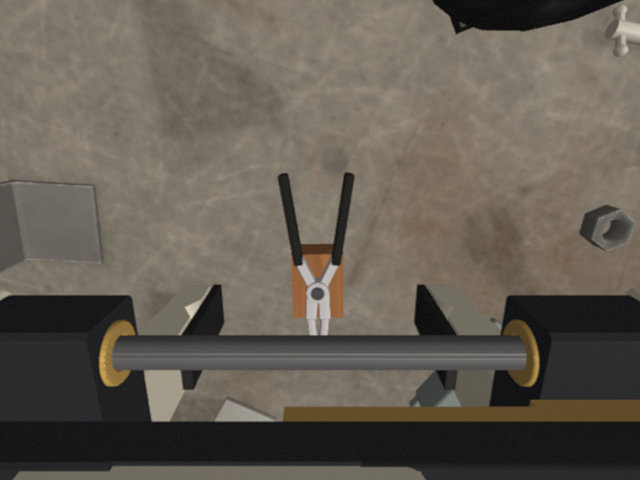

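View pics/s4.png

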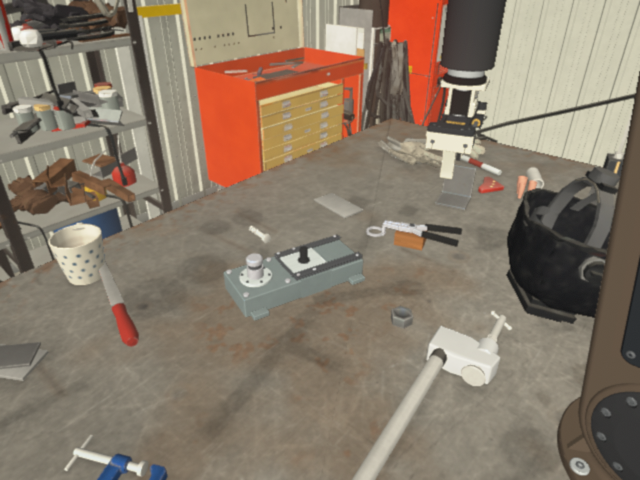

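The wrist view shows the pivot at (318,293), as predicted, and the handles symmetric about u≈317. I descend.

Call:
drive_tool([
  [0,0,0.3,0,0,0],
  [0,0,0.6,0,0,0],
  [0,0,0.85,0,0,0],
  [0,0,1,0,0,0],
  [0,0,1,0,0,0],
  [0,0,1,0,0,0],
])

```text
clock: 7.5
tool_pos: [0.4675, -0.2652, 0.038]
orientation: [-179.8, 0.2, 109.5]
force: [0.7, -0.3, -0.1]
opening: 0.0877
```

```bash
python3 -c "
from h import *
plan([.4665,-.2659,.0185],109.4)
W=snap('wrist','w5')"
```

```text
clock 7.5 pos [ 0.4675 -0.2652  0.038 ] ori [-179.85    0.18  109.51] f [ 0.7  -0.25 -0.07] op 0.0877
units [-0.002 -0.007  0.13 ] [-0.003  0.003  0.002]
```

View pics/w5.png

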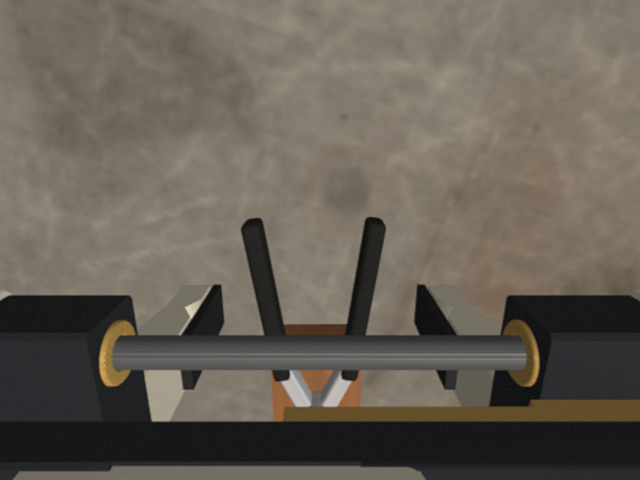

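```bash
python3 -c "
from h import *
W=load('w5')
a=back(W,253,219,.044);b=back(W,374,218,.044);m=(a+b)/2
c=back(W,281,376,.044);d=back(W,350,376,.044);n=(c+d)/2
print(a,b,c,d);print(m,n,(m+n)/2,np.linalg.norm(m-n),np.degrees(np.arctan2(*(n-m)[1::-1])))
plan(list(((m+n)/2)[:2])+[.0185],109.4)"
```

```text
[ 0.43762037 -0.30377774  0.044     ] [ 0.42063385 -0.25717549  0.044     ] [ 0.50604913 -0.26971038  0.044     ] [ 0.49518747 -0.23926311  0.044     ]
[ 0.42912711 -0.28047661  0.044     ] [ 0.5006183  -0.25448674  0.044     ] [ 0.46487271 -0.26748168  0.044     ] 0.07606880390826325 19.978204709192866
clock 7.55 pos [ 0.4681 -0.2654  0.0388] ori [-179.95    0.24  109.49] f [1.01 0.56 0.3 ] op 0.0876
units [-0.005 -0.025  0.136] [-0.001  0.004  0.001]
```

Call:
drive_tool([
  [0,-0.015,0.08,0,0,0],
  [0,-0.015,0.135,0,0,0],
  [0,-0.015,0.135,0,0,0],
  [0,-0.015,0.135,0,0,0],
])

```text
clock: 7.95
tool_pos: [0.4659, -0.2663, 0.0186]
orientation: [-179.9, 0.2, 109.5]
force: [-0.3, -0.5, -0.0]
opening: 0.0876
```

Call:
drive_tool([
  [0,0,0,0,0,0],
  [0,0,0,0,0,0],
  [0,0,0,0,0,0],
  [0,0,0,0,0,0],
  [0,0,0,0,0,0],
  [0,0,0,0,0,0],
  [0,0,0,0,0,0],
  [0,0,0,0,0,0],
], fingers=-1)

```text
clock: 8.75
tool_pos: [0.4637, -0.2665, 0.0183]
orientation: [-179.7, 0.1, 109.5]
force: [-6.8, -5.2, 5.2]
opening: 0.0293
```

Call:
drive_tool([
  [0,0,0,0,0,0],
  [0,0,0,0,0,0],
  [0,0,0,0,0,0],
])

```text
clock: 9.05
tool_pos: [0.4635, -0.2667, 0.0184]
orientation: [-179.7, 0.1, 109.5]
force: [-2.1, -3.1, 2.1]
opening: 0.0296
```

```bash
python3 -c "
from h import *
plan([.4665,-.2659,.0185],109.4)
snap('wrist','w6');snap('scene','s6');snap('top','t6');crop('s6',360,180,520,260,5,'s6c');crop('t6',400,180,500,280,6,'t6c')"
```

```text
clock 9.05 pos [ 0.4635 -0.2667  0.0184] ori [-1.7971e+02  1.5000e-01  1.0946e+02] f [-2.13 -3.07  2.12] op 0.0296
units [-0.002  0.021 -0.001] [-0.005  0.002  0.001]
```

View pics/s6c.png

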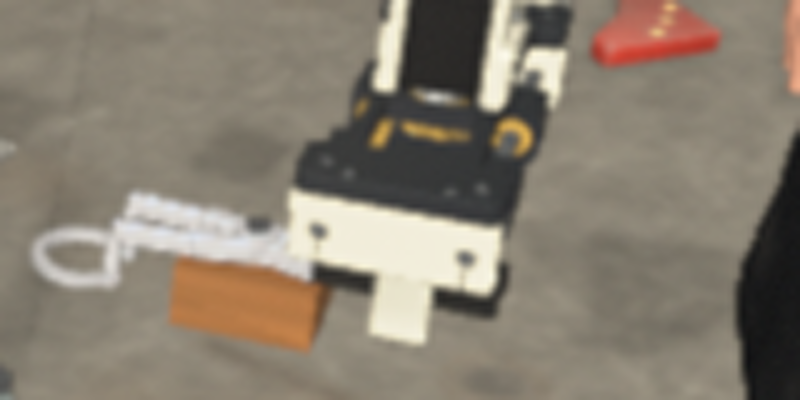

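View pics/t6.png

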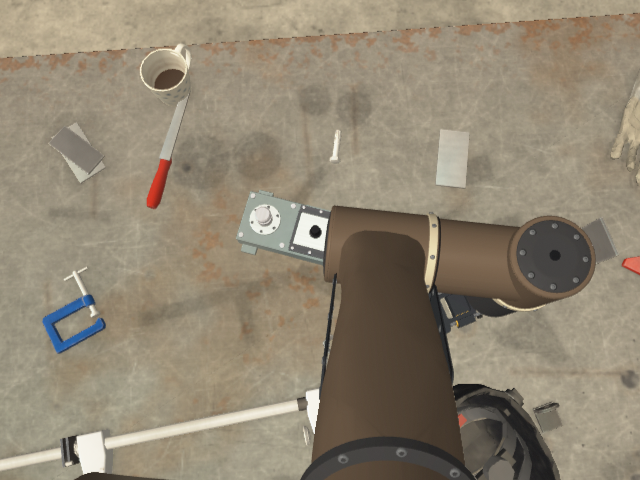

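The clip looks spread and the opening is 29.6 mm, with the handles at their stop. I lift straight up, slowly at first.

Call:
drive_tool([
  [0,0,-0.03,0,0,0],
  [0,0,-0.08,0,0,0],
  [0,0,-0.15,0,0,0],
  [0,0,-0.22,0,0,0],
  [0,0,-0.3,0,0,0],
  [0,0,-0.3,0,0,0],
])

```text
clock: 9.8
tool_pos: [0.4652, -0.2667, 0.0657]
orientation: [-179.9, 0.3, 109.5]
force: [0.4, -0.0, -1.2]
opening: 0.0294
```

Call:
drive_tool([
  [0,0,-0.15,0,0,0],
  [0,0,-0.3,0,0,0],
  [0,0,-0.45,0,0,0],
  [0,0,-0.5,0,0,0],
  [0,0,-0.5,0,0,0],
  [0,0,-0.5,0,0,0],
])

```text
clock: 10.4
tool_pos: [0.4646, -0.2661, 0.1398]
orientation: [-179.9, 0.2, 109.5]
force: [-0.4, 1.4, -2.1]
opening: 0.0297
```

```bash
python3 -c "
from h import *
plan([.4965,.059,.14],109.4)
snap('scene','s7');crop('s7',350,150,510,250,5,'s7c');snap('top','t7');crop('t7',380,180,480,280,6,'t7c');snap('wrist','w7')"
```

```text
clock 10.4 pos [ 0.4646 -0.2661  0.1398] ori [-179.86    0.22  109.47] f [-0.43  1.4  -2.12] op 0.0297
units [ 1.972  0.923 -0.011] [-0.002  0.004  0.001]
```

View pics/s7c.png

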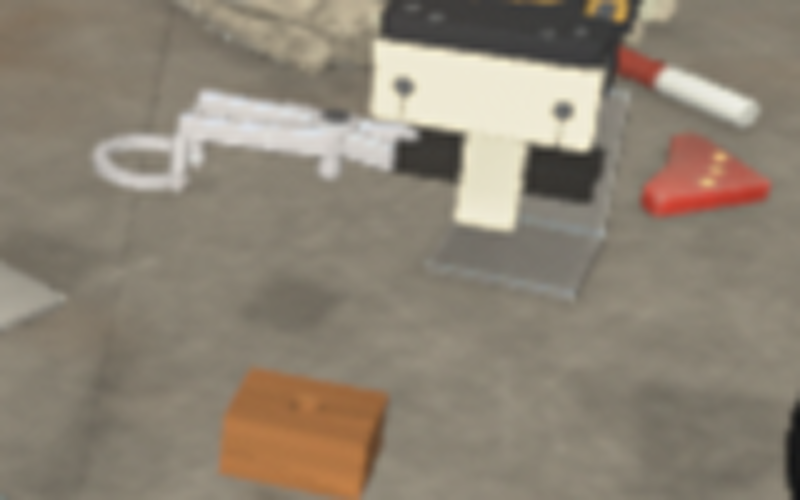

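View pics/w7.png

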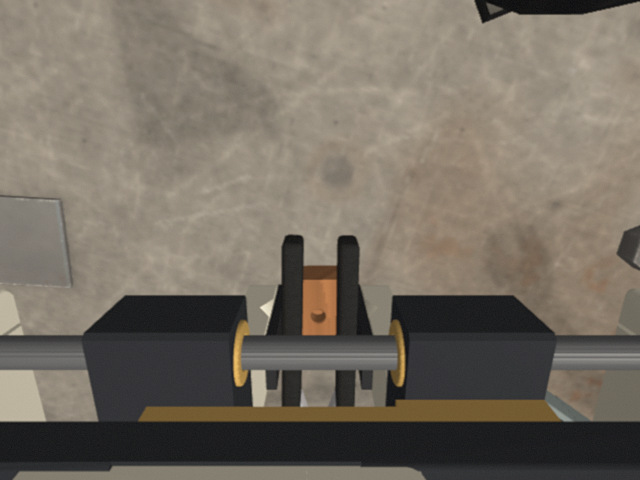

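Call:
drive_tool([
  [0.15,0.07,0,0,0,0],
  [0.35,0.16,0,0,0,0],
  [0.55,0.26,0,0,0,0],
  [0.75,0.35,0,0,0,0],
  [0.9,0.42,0,0,0,0],
  [1,0.46,0,0,0,0],
  [1,0.46,0,0,0,0],
])

```text
clock: 11.25
tool_pos: [0.4794, -0.1002, 0.1381]
orientation: [-179.7, 0.2, 109.6]
force: [1.0, -0.0, -1.3]
opening: 0.0292
```

Call:
drive_tool([
  [0.15,0.07,0,0,0,0],
  [0.35,0.16,0,0,0,0],
  [0.55,0.26,0,0,0,0],
  [0.75,0.35,0,0,0,0],
  [0.9,0.42,0,0,0,0],
  [0.97,0.46,0,0,0,0],
  [0.97,0.46,0,0,0,0],
  [0.97,0.46,0,0,0,0],
])

```text
clock: 12.05
tool_pos: [0.4953, 0.0593, 0.1368]
orientation: [-179.7, 0.2, 109.6]
force: [0.1, -0.5, -1.3]
opening: 0.029
```

```bash
python3 -c "
from h import *
plan([.4965,.059,.14],109.4)
snap('scene','s8');crop('s8',190,150,350,270,5,'s8c');snap('top','t8')"
```

```text
clock 12.05 pos [0.4953 0.0593 0.1368] ori [-179.68    0.19  109.61] f [ 0.14 -0.49 -1.3 ] op 0.029
units [-0.005  0.007 -0.021] [-0.005  0.003  0.004]
```

View pics/s8c.png

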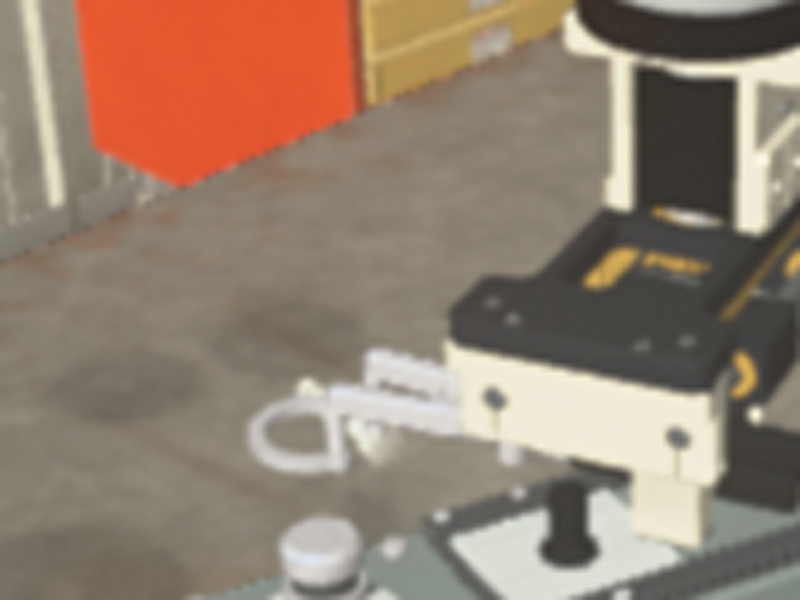

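View pics/t8.png

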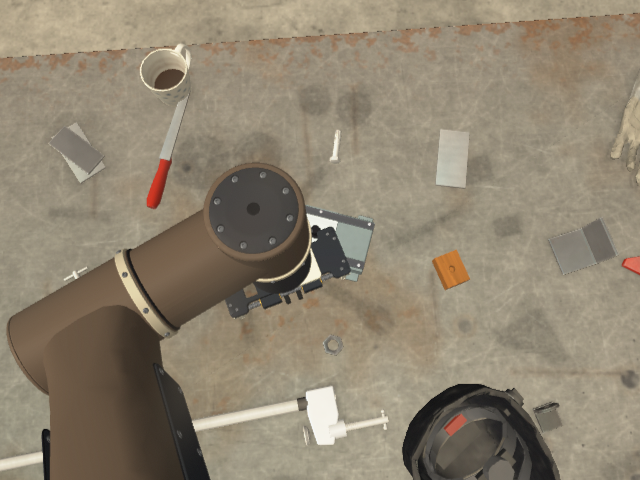

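```bash
cat >> h.py <<'E'
def circ(s,c,r,n=72,pitch=0,yaw=19.5):
    # circle in pliers plane; pitch>0 = nose down
    R=Ro.from_euler('zy',[0,0]).as_matrix()
    R=Ro.from_euler('ZY',[yaw,pitch],degrees=True).as_matrix()
    return np.array([proj(s,np.array(c)+R@[r*np.cos(a),r*np.sin(a),0]) for a in np.linspace(0,2*np.pi,n)])
def overlay(fn,u0,v0,u1,v1,k,out,polys):
    im=cv2.resize(cv2.imread('pics/'+fn+'.png')[v0:v1,u0:u1],None,fx=k,fy=k,interpolation=cv2.INTER_CUBIC)
    for p,c in polys:
        q=((p-[u0,v0]+.5)*k*8).astype(int); cv2.polylines(im,[q.reshape(-1,1,2)],False,c,1,cv2.LINE_AA,3)
    cv2.imwrite('pics/'+out+'.png',im)
E
python3 - <<'E'
from h import *
s=load('s8'); tcp=np.array([.4953,.0593,.1368]); y=np.radians(19.55); c=tcp+[.1426*np.cos(y),.1426*np.sin(y),-.008]
print(c)
P=[(circ(s,c+[0,0,.002],.0225),(0,0,255)),(circ(s,c+[0,0,-.002],.0225),(255,0,0)),(circ(s,c+[0,0,.002],.0175),(0,255,0)),
 (circ(s,[.6312,.1065,.085],.0135),(0,0,255)),(circ(s,[.6312,.1065,.0745],.015),(255,0,0))]
overlay('s8',225,215,305,275,10,'o8',P)
E
```

```text
[0.62967909 0.10701814 0.1288    ]
```

View pics/o8.png

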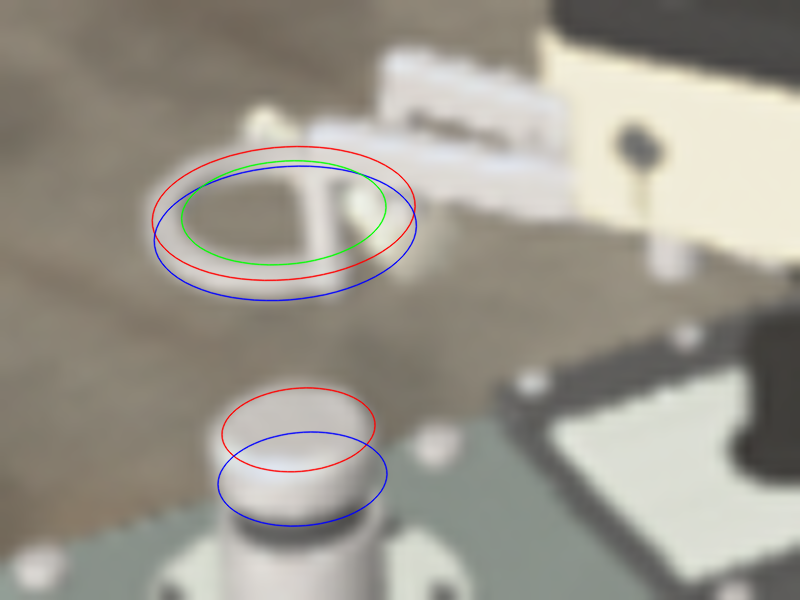

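```bash
python3 - <<'E'
from h import *
s=load('s8')
crop('s8',238,226,270,250,24,'r8'); crop('s8',242,250,268,274,24,'st8')
c=np.array([.62968,.10702,.1288])
P=[(circ(s,c+[0,0,.002],.0225),(0,0,255)),(circ(s,c+[0,0,-.002],.0225),(255,0,0)),(circ(s,c+[0,0,.002],.0175),(0,255,0)),(circ(s,c+[0,0,-.002],.0175),(0,255,255))]
overlay('s8',238,226,270,250,24,'r8o',P)
E
```

```text
(no output)
```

View pics/r8o.png

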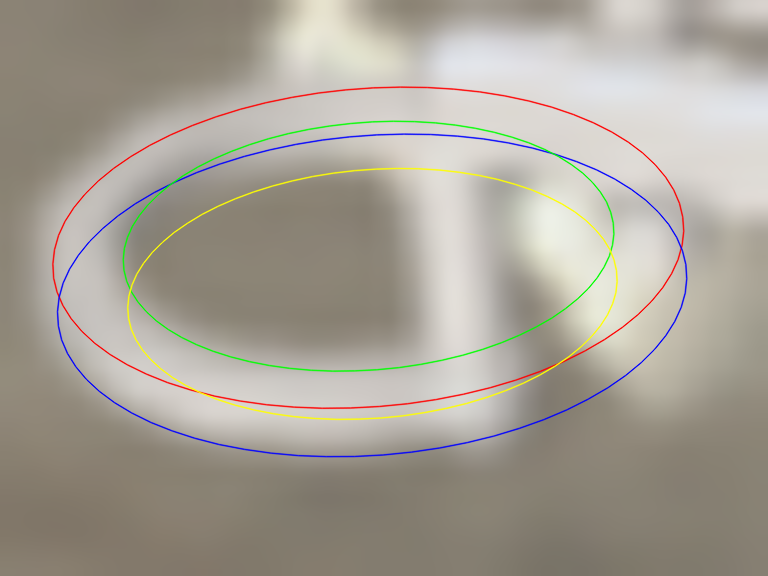

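View pics/st8.png

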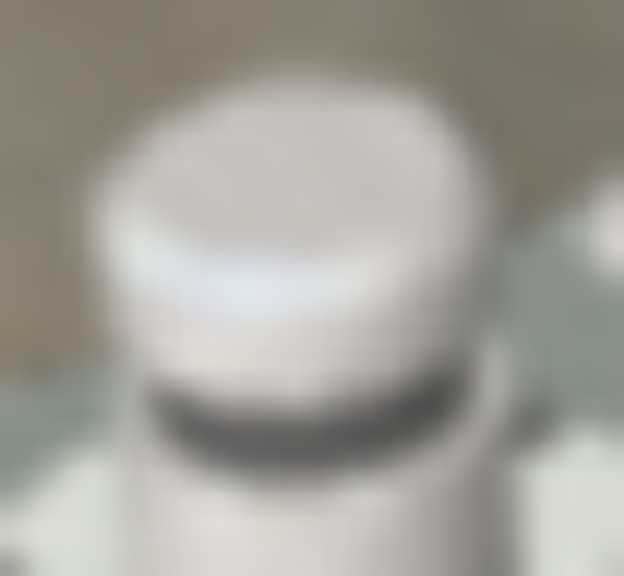

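```bash
python3 - <<'E'
from h import *
s=load('s8')
S=[.6312,.1065]
P=[(circ(s,S+[.085],.0135),(0,0,255)),(circ(s,S+[.083],.015),(0,255,0)),(circ(s,S+[.0745],.015),(255,0,0)),(circ(s,S+[.0655],.015),(0,255,255)),(circ(s,S+[.0655],.0125),(255,0,255))]
overlay('s8',242,250,268,274,24,'st8o',P)
for z in (.07,.128): print(proj(s,S+[z]), proj(s,[S[0]+.001,S[1],z]),proj(s,[S[0],S[1]+.001,z]),proj(s,S+[z+.001]))
E
```

```text
(np.float64(254.88928694699229), np.float64(264.3759941656965)) (np.float64(254.52252835971058), np.float64(264.1622767381013)) (np.float64(254.46394877804448), np.float64(264.60714159463527)) (np.float64(254.8516331772959), np.float64(263.91385254734763))
(np.float64(252.62756862278064), np.float64(236.61690988201264)) (np.float64(252.24911855709956), np.float64(236.41501156867963)) (np.float64(252.18507596153853), np.float64(236.83527444334763)) (np.float64(252.58713467884337), np.float64(236.12064593717864))
```

View pics/st8o.png

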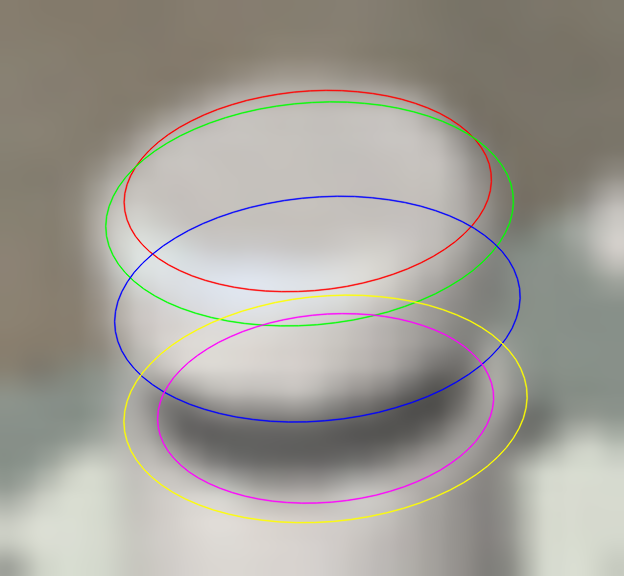

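The clip model, placed from the kinematics, matches the image within 0.5 px. The stub shows nearly the same offset, so the clip needs to go about +2 mm in x and -0.6 mm in y. I correct that and descend to just above the stub.

```bash
python3 -c "
from h import *
plan([.4973,.0587,.104],109.5)"
```

```text
clock 12.15 pos [0.4953 0.0589 0.1371] ori [-179.7     0.18  109.55] f [-0.35 -0.03 -1.04] op 0.0298
units [-0.005  0.013  0.22 ] [-0.005  0.003  0.001]
```

Call:
drive_tool([
  [-0.005,0.013,0.05,0,0,0],
  [-0.005,0.013,0.12,0,0,0],
  [-0.005,0.013,0.18,0,0,0],
  [-0.005,0.013,0.22,0,0,0],
  [-0.005,0.013,0.22,0,0,0],
  [-0.005,0.013,0.22,0,0,0],
])

```text
clock: 12.75
tool_pos: [0.4972, 0.0587, 0.1039]
orientation: [-179.7, 0.2, 109.6]
force: [0.3, 0.3, -1.3]
opening: 0.0294
```

```bash
cat > ov.py <<'E'
from h import *
import sys
fn=sys.argv[1]; zoom=int(sys.argv[2]); box=[int(a) for a in sys.argv[3:7]]
sx,sy=-.55,-.6
o=sensors.get_obs(); s=snap('scene',fn); o2=sensors.get_obs(); print(o['tool_pos'].round(4),o2['tool_pos'].round(4),o['orientation'].round(2),o['force'].round(2),o['opening'])
tcp=(o['tool_pos']+o2['tool_pos'])/2; y=np.radians(o['orientation'][2]-90)
c=tcp+[.1426*np.cos(y),.1426*np.sin(y),-.0083]; S=[.6319,.1063]
print('clip',c.round(4),'err',(c[:2]-S).round(4))
P=[(circ(s,c+[0,0,.002],.0225),(0,0,255)),(circ(s,c+[0,0,-.002],.0225),(255,0,0)),(circ(s,c+[0,0,.002],.0175),(0,255,0)),(circ(s,c+[0,0,-.002],.0175),(0,255,255)),
(circ(s,S+[.083],.015),(255,0,255)),(circ(s,S+[.0745],.015),(255,0,255))]
P=[(p+[sx,sy],k) for p,k in P]
overlay(fn,*box,zoom,fn+'o',P); crop(fn,*box,zoom,fn+'c')
E
python3 ov.py s9 20 236 234 274 264
```

```text
[0.4972 0.0587 0.1039] [0.4974 0.0588 0.1042] [-179.67    0.2   109.56] [ 0.3   0.27 -1.34] 0.029385033151933415
clip [0.6317 0.1065 0.0957] err [-0.0002  0.0002]
```

View pics/s9o.png

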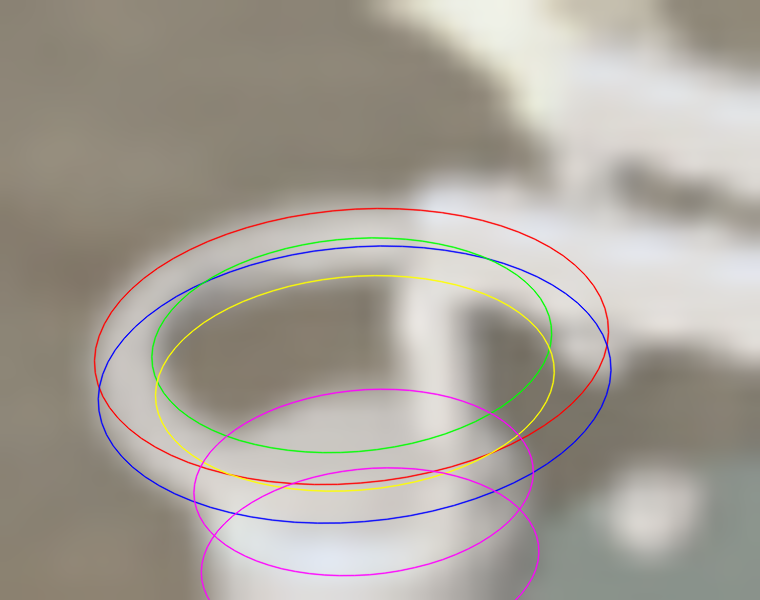

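View pics/s9c.png

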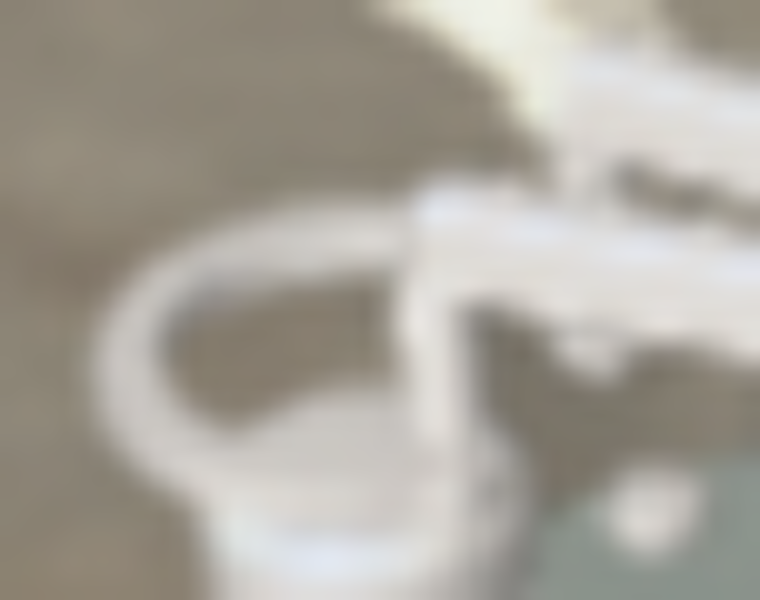

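The overlay agrees with the clip and the stub within about 0.2 px. I descend slowly over the stub, watching the force.

Call:
drive_tool([
  [0,0.001,0.02,0,0,0],
  [0,0.001,0.04,0,0,0],
  [0,0.001,0.06,0,0,0],
  [0,0.001,0.08,0,0,0],
  [0,0.001,0.08,0,0,0],
])

```text
clock: 13.3
tool_pos: [0.4972, 0.0587, 0.0916]
orientation: [-179.7, 0.2, 109.6]
force: [-0.5, 0.5, -2.0]
opening: 0.0295
```

```bash
python3 ov.py s10 20 236 238 274 268
```

```text
[0.4972 0.0587 0.0916] [0.4973 0.0587 0.0919] [-179.66    0.19  109.56] [-0.54  0.48 -2.01] 0.02948064214420186
clip [0.6316 0.1064 0.0835] err [-0.0003  0.0001]
```

View pics/s10o.png

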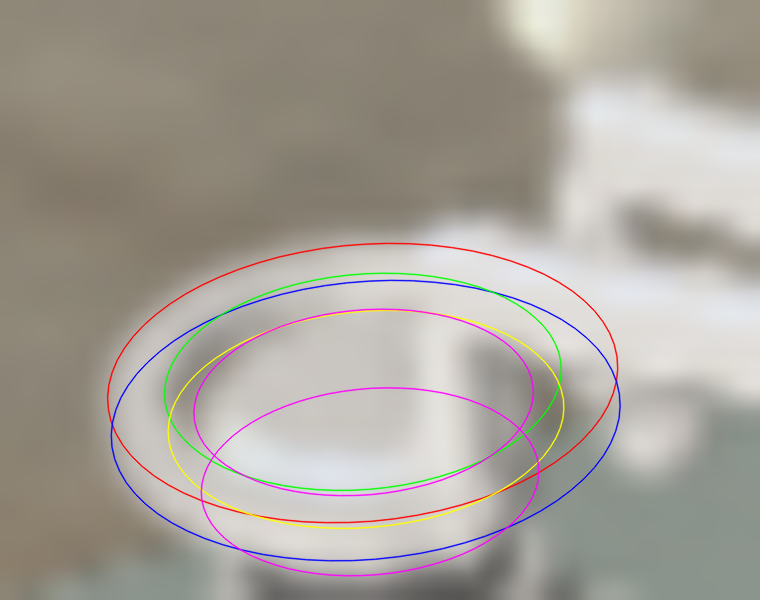

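Call:
drive_tool([
  [0,0.001,0.02,0,0,0],
  [0,0.001,0.04,0,0,0],
  [0,0.001,0.06,0,0,0],
  [0,0.001,0.08,0,0,0],
  [0,0.001,0.088,0,0,0],
  [0,0.001,0.088,0,0,0],
  [0,0.001,0.088,0,0,0],
])

```text
clock: 14.05
tool_pos: [0.4975, 0.0587, 0.0787]
orientation: [-179.7, 0.2, 109.6]
force: [0.3, 0.4, -0.5]
opening: 0.0294
```

```bash
python3 ov.py s11 20 236 242 274 272
```

```text
[0.4975 0.0587 0.0787] [0.4975 0.0587 0.0788] [-179.67    0.2   109.57] [ 0.34  0.36 -0.53] 0.029435523801789674
clip [0.6318 0.1065 0.0704] err [-0.0001  0.0002]
```

View pics/s11o.png

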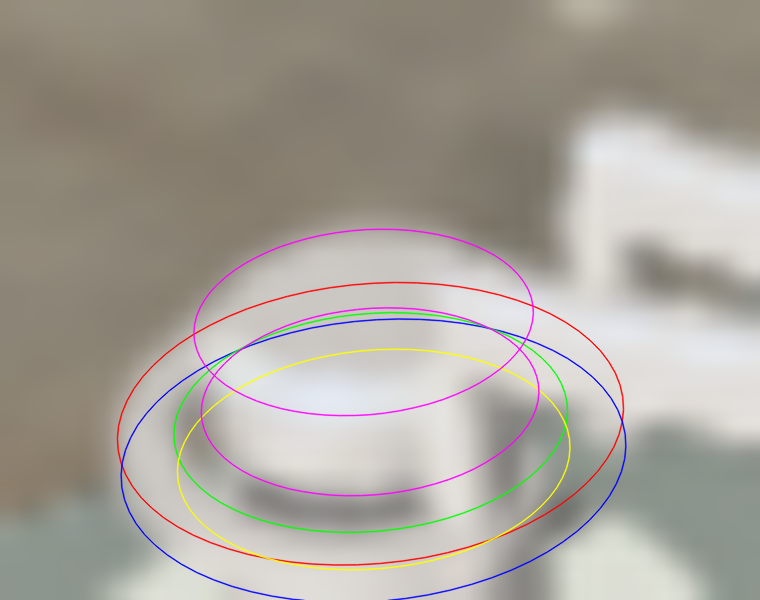

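View pics/s11c.png

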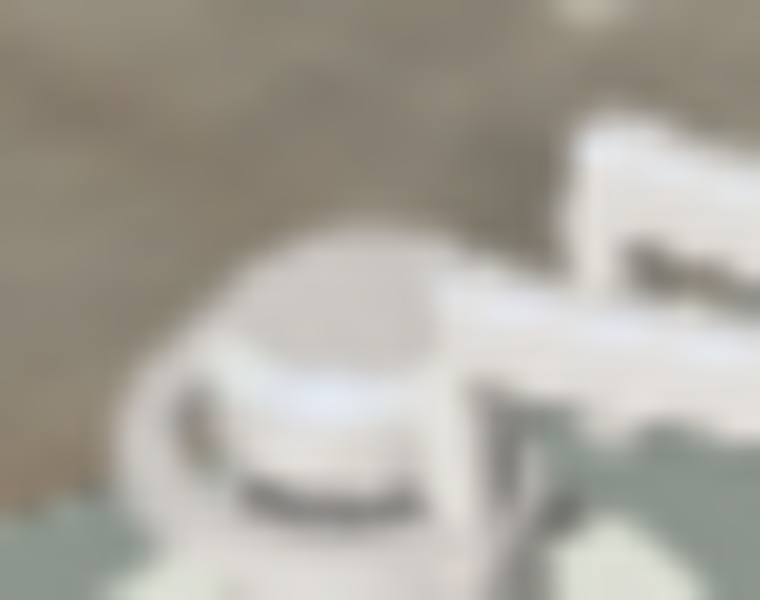

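The clip sits round the groove. The left gap is about 30 crop px, or 2.5 mm, as expected, and the force is about zero. I let it settle and make a last check.

Call:
drive_tool([
  [0,0,0,0,0,0],
  [0,0,0,0,0,0],
  [0,0,0,0,0,0],
  [0,0,0,0,0,0],
])

```text
clock: 14.5
tool_pos: [0.4975, 0.0587, 0.0788]
orientation: [-179.7, 0.2, 109.6]
force: [0.3, 0.5, -1.0]
opening: 0.0294
```

```bash
python3 ov.py s12 5 190 180 350 300; python3 -c "
from h import *
o=sensors.get_obs();print(o['qvel'].round(2),o['tool_pos'],o['force'],o['moment'])"
```

```text
[0.4975 0.0587 0.0788] [0.4975 0.0587 0.0788] [-179.69    0.2   109.57] [ 0.31  0.47 -1.01] 0.02942889330561387
clip [0.6319 0.1065 0.0705] err [-0.      0.0002]
[-0.05 -0.02 -0.03 -0.04  0.06  0.01] [0.49751231 0.05871588 0.07879566] [-0.42205409 -0.27392659 -1.18291492] [ 0.06173769 -0.10916967  0.01667414]
```

View pics/s12c.png

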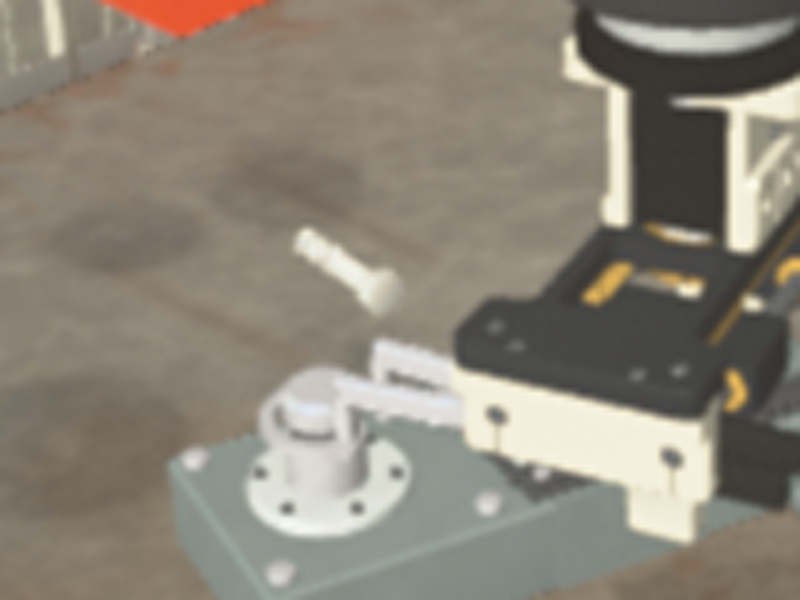

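View pics/s12.png

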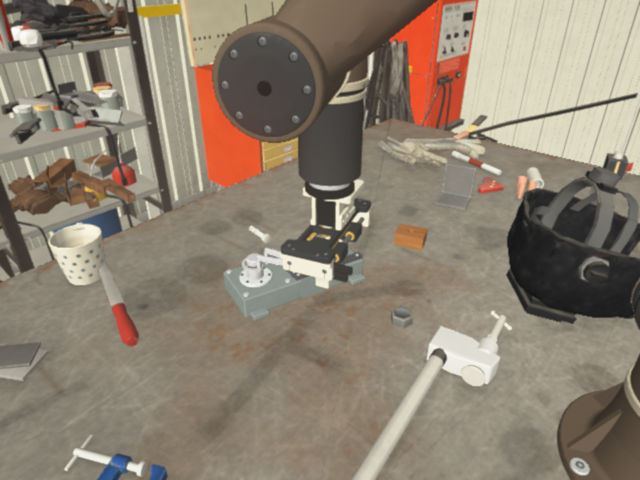

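The scene view shows the clip round the groove, and the nut and bolt in their starting places. The arm is still and the wrist force is about 1 N, which is the pliers' weight. I hand in.

```bash
python3 -c "
from h import *
print(ticket.close_job()); o=sensors.get_obs(); print(o['clock'],o['tool_pos'],o['force'],o['opening'])"
```

```text
the job is handed in; nothing more can be done
None
the job is handed in; nothing more can be done
```

I shut the cover and lifted the pliers off their stand with the handles squeezed. The clip is now spread round the groove, with the gripper still holding. I handed the job in at about 14.6 s of the 48 s allowed, and it gave no verdict.

- **Cover:** I pushed the knob until the push met about 6.5 N at the end stop, against about 1.2 N of friction. The picture after I backed off showed the cover against the front cross-rail. The gripper hid it in the last scene view, but nothing was near it after that.
- **Clip position:** My estimate puts the clip's centre about 0.2 mm from the stub's axis and at a height of 70.5 mm against 70 mm. This comes from the arm's pose, checked against the scene camera to about 0.5 mm. In the last close-up the clip looked level, with the expected gap of about 2.5 mm visible on the stub's left side.
- **Hold:** The gripper opening stayed steady at 29.4 mm. That is slightly under the 32 mm given for the handles at their stop, so I take them to be at the stop. Wrist force was about 1 N, roughly the pliers' weight, and the arm was still.
- **Bystanders:** The nut and bolt were in their starting places in the last scene view. The arm hid the steel plate there, but the top view taken above the stub showed it unmoved, and the arm did not go near it afterwards.

All my checks agreed, apart from a steady offset of about 0.6 px in the scene camera. It affected clip and stub about equally, so I allowed for it.

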